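# Latch the specimen case

## Robot

A 7-joint arm with a two-finger parallel gripper is mounted at the origin on the work surface. World frame = base frame: x ahead of the robot, y to its left, z up, the work surface at z = 0. Lengths are in m, angles in rad, forces in N, time in s.
With the tool pointing down it reaches from about 0.35 to 0.9 m from the base axis. Payload 7.2 kg.
Tool frame: the origin (TCP) lies on the centre line of the jaws, within the pads' length; the fingertips stand 14 mm ahead of it and the grasp point (between the pads) lies 5 mm behind it; z points along the fingers, y is the line along which they close (so a half turn about z gives the same grasp; the last joint's range is limited). The gripper opens to 88 mm and grips with 3 to 60 N. Pads are 20 mm wide; open, the fingers measure 115 mm over their backs; the gripper's body (75 mm by 178 mm) begins 61 mm behind the grasp point.
Start: joints at [-1.38, 0.411, -0.013, 1.596, 0.006, 1.134, -0.082], TCP at [0.16, 0.604, 0.237] pointing down, gripper open.
Joint ranges: [-2.95, 2.95], [-0.29, 1.99], [-1.47, 1.44], [0.14, 2.54], [-1.03, 4.17], [0.13, 1.85], [-2.86, 2.86]. Speed limits (rad/s): [2.39, 2.39, 3.01, 3.01, 3.14, 3.14, 3.14].

## Interface

Orientations are given as a unit quaternion [x, y, z, w].
In Python, from workcell import env gives the robot as it stands.
- The arm moves only by the shell command python3 -m pendant 'ROWS' [FORCE]. ROWS is JSON, one flat list of numbers, 5 for each row, row after row: the shift along the tool's x, y, z in mm, then the turn about the tool's z in rad, then the finger opening in mm, from 0 to 87.8. A call has exactly 8 rows; each row is the pose to reach, as a shift and turn from the pose commanded when the call began, along the tool's axes at that moment; what a row does not reach only later rows make up. A row lasts 1/12 s, in which the tool goes at most 41.7 mm and 7.16 degrees, less where a joint would pass 70% of its speed; a pose out of reach is approached as far as the arm can. A call with a gripper value outside its range is refused whole. The fingers move at their own pace and stop on an object; FORCE is the grip in N (left out, the last holds). Time passes only in rows, so rows that repeat a pose let the fingers close, or fill a call up. It gives the time, the measured TCP pose, the force, the opening and the grip force at its end, in the units of the state.
- env.get_state(): the state, without advancing time (a new reading comes with each control period).
- env.read_camera(name): name is "scene" or "top" or "wrist"; returns the picture (384x512x3 uint8, red, green, blue); there is no depth.
- env.camera_params(name): a dict with "fx", "fy", "cx", "cy" (pixels), "T" (4x4, takes a point from camera to world coordinates). Camera axes: x right, y down, z forward; pixel columns grow to the right and rows downward; lengths in m; the calibration is good to about 2 mm. The wrist camera is an equidistant fisheye: a pixel r from the principal point sees the ray r / f radians off the axis. A picture is of the moment at which its call begins: read the wrist's pose just before it. camera_params takes no time and is no camera call; for the wrist camera it gives the pose at the moment of the call.
- env.hand_in(): hands the job in; it is judged then, once.
The state is a dict: "clock": time; "joint_pos": joint angles; "qd": joint speeds; "effort": joint torques, N m; "tool_pos": TCP position; "eef_rot": TCP orientation; "force": force on the tool from outside, world axes, zero at the start; "ft_torque": the same for the moment, N m; "opening": finger opening in m; "grip_force": force on a finger pad.
Only numpy, scipy, OpenCV 4.12 (cv2) and the standard library are available. Lean on these libraries where they do the work, as an engineer would, in place of code of your own. Each camera call takes 0.05 s, during which the arm holds its last target. There are 200 camera calls.

## Task

Close the two-part specimen case that holds the fossil bone: hook the latch's steel bar over the forked keeper on the sliding half so that it drops fully into the pocket behind the prongs, draw it back under their hooks, then throw the lever over past center so the latch clamps the halves together and stays shut by itself. Go by feel and force nothing: never press the bar onto the top of the keeper with more than about 15 N or your fingers onto the lever with more than about 25 N, and do not knock the things lying around.

Things in the scene. Friction and masses are not known exactly. Their poses are not given: they have to be found in the camera images.
- case: Grey two-part specimen case, fixed to the table. Origin on the table below the lever pivot; +x level, from the lever towards the keeper; +z up; latch symmetric about y = 0, its hinges parallel to y. Fixed half x -105 to 42 mm, 130 mm wide, deck 70 mm above the table. The other half, with the bone, slides along x; a steel forked keeper on its deck moves with it.
- seam (a point): Middle of the seam at deck height on the fixed half (case x 46 mm). The sliding half STARTS PULLED OUT 2.5 to 16 mm to +x of here; this gap is NOT measured: see it or feel for it. The slide has about 9 N of friction. The latch must draw the gap shut.
- keeper_home (a point): Fixed point on the case: where the hook bar's centre ends, seated under the hooks with the gap shut (clamped, 1 to 2 mm nearer the pivot): case x 88.5, y 0, 77 mm above the table (case axes). Keeper seen from here, ADD THE GAP to every x: two prongs 10 mm wide at y +-13, flat tops 10.5 mm above here, x -17 to +2; their undersides at x -3 to +2 form hooks open to +x; their faces stop the bar at x 0.
- pocket_home (a point): Fixed point, 6.5 mm to +x of keeper_home: middle of the keeper's pocket were the gap shut (ADD THE GAP). The pocket runs from the hooks' tips to a rear wall 9 mm farther, top level with the prongs. The 6 mm bar drops in only with its centre within 1.5 mm of the middle; on the floor its centre is at this height, lying on prongs or wall 13.5 mm higher.
- pivot (a point): The lever's hinge axis on the fixed half: case x 0, y 0, 84 mm above the table.
- lever (a joint): Lever angle (rad). 0 = open stop: leaning to the keeper, 0.96 rad above case +x; it falls open if let go. Grows as it swings up, over and away; 2.286 = closed stop, lying along -x just over the deck. With the bar hooked, dead center is at about 2.1; past it the spring pulls it to the stop and keeps it. The throw shuts the gap, then stretches the spring: up to about 10 N near the lever's end.
- lever_tip (a point): Free end of the lever, 80 mm from the pivot. The lever is a flat steel bar 22 mm wide, 6 mm thick, on the line from the pivot to here. Push its keeper-side face (the upper one once it is past upright), about 62 mm from the pivot.
- bail_hinge (a point): Hinge of the U-shaped wire bail on the lever, 20 mm from the pivot on the line to lever_tip. Stiff enough to stay where put (about 0.5 N at the barrel); the bail starts raised 15 to 35 degrees above level. This stiffness lifts the bail along with the lever, so draw the bar back under the hooks, against the prongs, before throwing the lever.
- hook_bar (a point): Centre of the hook bar, the bail's crosspiece: round steel, 6 mm thick, 50 mm long, parallel to case y, 105 mm from bail_hinge (the bail springs longer only above 50 N). x axis: from bail_hinge to the bar.
- barrel (a point): Centre of the bail's grip barrel: dark steel cylinder 12 mm thick, 18 mm long along case y, on a thin stem 36 mm from the bar's centre, square to the bail (above the bar when the bail is level). Pinch its two end faces, fingers closing along case y; the bail can turn between the fingers. Bar and lever follow the hand as the linkage lets them.
- bottle: Bystander: loose white bottle, 60 mm across, 150 mm tall; origin under its base.
- loupe: Bystander: loose steel folding loupe, about 76 x 34 x 18 mm; origin at its underside under the lens.
- fragment: Bystander: loose fossil fragment about 50 x 24 x 16 mm; origin at its underside.
- dish: Bystander: loose cream dish, 100 mm across, 28 mm high; origin under its base.

How it is judged:
On the way, in this order (a step that is already met when the one before it is completed fails the run):
1. the hook bar lies in the keeper's pocket, behind the prongs, with the lever still open (z of hook_bar in the frame of case below 0.0805 m and x of hook_bar in the frame of case above 0.089 m and value of joint lever below 1.3 rad), for 0.2 s.
2. the lever is thrown past center and the bar, still in the keeper, has drawn the halves together (value of joint lever above 2.2 rad and z of hook_bar in the frame of case below 0.0805 m and distance between hook_bar and pivot between 0.0862 and 0.0905 m), for 0.2 s.
At the end, for the whole second after the job is handed in: The lever lies closed past center (joint above 2.2 rad) and at rest; the hook bar is in the keeper's pocket (centre less than 80.5 mm above the table) under the latch's pull with the halves drawn together (bar centre 86.2 to 90.5 mm from the lever pivot) (all of step 2 and velocity of joint lever between -0.05 and 0.05 rad/s); the robot touches nothing.
It fails at once if the hook bar is pressed onto the prongs' tops or the rear wall with more than 15 N (contact force between bar_c0 and tray_c3 above 15 N or contact force between bar_c0 and tray_c5 above 15 N or contact force between bar_c0 and tray_c6 above 15 N).
It fails at once if the fingers press on the lever with more than 25 N (contact force between the fingers and lever_c0 above 25 N).
It fails at once if the bottle, loupe, fragment or dish is shoved by more than 30 mm (distance of any of bottle, loupe, fragment, dish from where it was at the start of the episode above 0.03 m).
It also fails if it takes over 72 s, if anything falls off the work surface, if the arm or the gripper's body presses on something with over 40 N, if the wrist force passes 120 N, or if a joint passes its speed limit or range.

## Working session

There is one attempt and no reset: what is moved stays moved. The work goes in short steps, Python scripts to look and compute and a shell command to move; the robot and the scene stay as the last step left them, time stands still between calls to the robot, and variables do not carry over. Pictures are saved under pics/ and viewed, at most 10 in all, crops included, and the job is handed in when it is done.

```bash
mkdir -p pics; ls
python3 - <<'E'
from workcell import env
import cv2,numpy as np
s=env.get_state();print(s['clock'],s['tool_pos'],s['eef_rot'],s['force'],s['opening'])
for n in['scene','top']:
    im=env.read_camera(n);cv2.imwrite(f'pics/{n}0.png',im[:,:,::-1]);p=env.camera_params(n);print(n,p['fx'],p['fy'],p['cx'],p['cy']);print(np.round(p['T'],4))
a=cv2.imread('pics/scene0.png');b=cv2.imread('pics/top0.png')
E
```

```text
pics
0.0 [0.15986163 0.60370331 0.2358316 ] [ 1.28995624e-01  9.91644850e-01 -7.86017760e-04 -4.23547062e-05] [ 0.3196713  -0.50988762  0.51726051] 0.0877896318572284
scene 466.066210036069 466.066210036069 259.7413754529991 199.82991532554675
[[ 0.8756  0.3515 -0.3313  0.9575]
 [ 0.483  -0.6392  0.5984 -0.5594]
 [-0.0014 -0.684  -0.7295  0.873 ]
 [ 0.      0.      0.      1.    ]]
top 481.69660152354675 481.69660152354675 252.5816155971516 193.80967024778272
[[-0.0133 -0.989   0.147   0.4255]
 [-0.9997  0.0163  0.0193  0.0387]
 [-0.0214 -0.1467 -0.989   1.2348]
 [ 0.      0.      0.      1.    ]]
```

View pics/scene0.png

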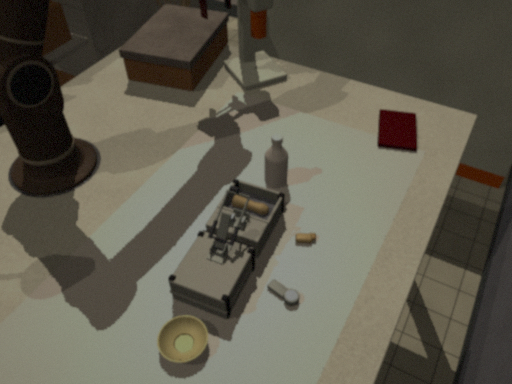

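View pics/top0.png

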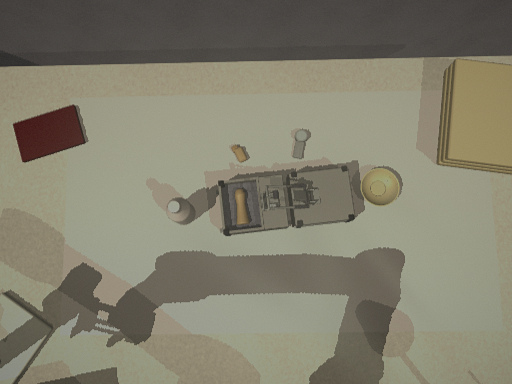

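The top view shows the case at pixels (220-355, 165-235), with the fixed half on the right and the bone half on the left. The bottle is at (178,208), the dish at (380,187), the loupe at (300,143) and the fragment at (239,152). Next I'll enlarge the case in both views.

Run:
```python
import cv2,numpy as np
a=cv2.imread('pics/top0.png')[155:245,205:370];b=cv2.imread('pics/scene0.png')[170:320,165:295]
a=cv2.resize(a,None,fx=4.8,fy=4.8,interpolation=cv2.INTER_CUBIC);a=cv2.convertScaleAbs(a,alpha=1.6)
cv2.imwrite('pics/topc.png',a)
b=cv2.resize(b,None,fx=4,fy=4,interpolation=cv2.INTER_CUBIC);b=cv2.convertScaleAbs(b,alpha=1.8)
cv2.imwrite('pics/scc.png',b)
```

```text
(no output)
```

View pics/topc.png

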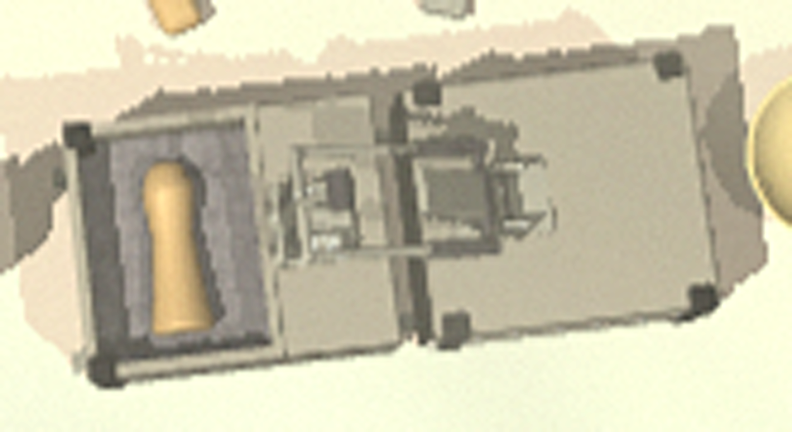

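View pics/scc.png

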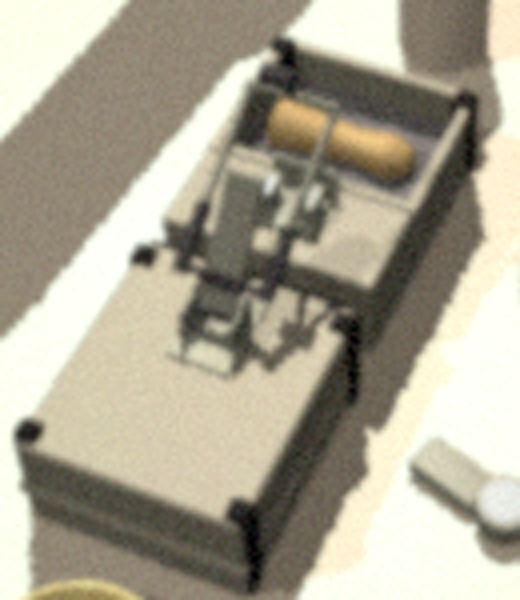

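The top crop shows the fixed deck's right edge running from (686,60) to (716,305) and its seam edge from (405,95) to (425,345). The bail runs left from the lever over the forked keeper at about (330,195), with the hook bar near (290,195) and the barrel near (340,190). The scene crop confirms the bail is raised over the keeper.

```bash
cat > h.py <<'E'
from workcell import env
import numpy as np,cv2
def ray(p,u,v,fish=False):
    x=np.array([(u-p['cx'])/p['fx'],(v-p['cy'])/p['fy'],1.])
    if fish:
        r=np.hypot(x[0],x[1]);x=np.array([x[0]/r*np.sin(r),x[1]/r*np.sin(r),np.cos(r)])
    T=np.array(p['T']);return T[:3,3],T[:3,:3]@x
def cast(p,u,v,z,fish=False):
    o,d=ray(p,u,v,fish);return o+d*(z-o[2])/d[2]
def proj(p,X,fish=False):
    T=np.array(p['T']);c=T[:3,:3].T@(np.asarray(X)-T[:3,3])
    if fish:
        r=np.hypot(c[0],c[1]);t=np.arctan2(r,c[2]);return p['cx']+p['fx']*t*c[0]/r,p['cy']+p['fy']*t*c[1]/r
    return p['cx']+p['fx']*c[0]/c[2],p['cy']+p['fy']*c[1]/c[2]
E
python3 - <<'E'
from h import *
p=env.camera_params('top');q=env.camera_params('scene')
f=lambda u,v,z:cast(p,205+u/4.8,155+v/4.8,z)
P={k:f(*v,.07) for k,v in dict(RT=(686,60),RB=(716,305),LB=(425,345),LT=(405,95)).items()}
for k in P:print(k,P[k].round(4))
g=lambda u,v,z:cast(q,165+u/4,170+v/4,z)
S={k:g(*v,.07) for k,v in dict(LB=(28,440),near=(240,520),right=(345,325),left=(145,255)).items()}
for k in S:print('s',k,S[k].round(4))
c=np.array([P[k][:2] for k in('RT','RB','LB','LT')],np.float32)
d=lambda a,b:np.linalg.norm(P[a]-P[b]).round(4)
print(d('RT','RB'),d('LT','LB'),d('RT','LT'),d('RB','LB'))
ex=(P['LT']+P['LB']-P['RT']-P['RB'])[:2];ex/=np.linalg.norm(ex);
o=c.mean(0)+ex*.0315;print('ex',ex,np.arctan2(ex[1],ex[0]),'O',o)
E
```

```text
RT [ 0.66   -0.1735  0.07  ]
RB [ 0.5342 -0.1832  0.07  ]
LB [ 0.5162 -0.0365  0.07  ]
LT [ 0.6443 -0.0295  0.07  ]
s LB [ 0.5444 -0.1825  0.07  ]
s near [ 0.6634 -0.17    0.07  ]
s right [ 0.6498 -0.0416  0.07  ]
s left [ 0.5291 -0.0531  0.07  ]
0.1262 0.1283 0.1448 0.1478
ex [-0.11498981  0.99336667] 1.686041064376573 O [ 0.58505404 -0.07437144]
```

```bash
python3 -m pendant '[-30,-26,-10,0,60,-60,-51,-20,0,60,-90,-77,-30,0,60,-120,-103,-40,0,60,-150,-128,-50,0,60,-180,-154,-60,0,60,-210,-180,-60,0,60,-240,-205,-60,0,60]'
python3 -m pendant '[-30,-26,0,0,60,-60,-51,0,0,60,-90,-77,0,0,60,-120,-103,0,0,60,-150,-128,0,0,60,-180,-154,0,0,60,-210,-180,0,0,60,-240,-205,0,0,60]'
python3 -m pendant '[-30,-26,0,0.12,60,-60,-51,0,0.24,60,-75,-64,0,0.36,60,-75,-64,0,0.48,60,-75,-64,0,0.6,60,-75,-64,0,0.72,60,-75,-64,0,0.84,60,-75,-64,0,0.96,60]'
python3 -m pendant '[0,0,0,0.12,60,0,0,0,0.22,60,0,0,0,0.22,60,0,0,0,0.22,60,0,0,0,0.22,60,0,0,0,0.22,60,0,0,0,0.22,60,0,0,0,0.22,60]'
python3 - <<'E'
from h import *
s=env.get_state();print(s['clock'],s['tool_pos'],s['eef_rot'],s['joint_pos'],s['force'])
p=env.camera_params('wrist');im=env.read_camera('wrist')[:,:,::-1]
print(p['fx'],p['cx'],p['cy'],np.round(p['T'],4))
np.savez('pics/w1.npz',im=im,**p);cv2.imwrite('pics/w1.png',cv2.convertScaleAbs(cv2.resize(im,None,fx=1.56,fy=1.56,interpolation=cv2.INTER_CUBIC),alpha=1.5))
E
```

```text
clock: 0.77
tool_pos: [0.3404, 0.3428, 0.2972]
eef_rot: [0.129, 0.992, 0.001, 0.0]
force: [1.4, 0.1, -0.6]
opening: 0.0602
grip_force: 0.0
clock: 1.43
tool_pos: [0.5196, 0.083, 0.2966]
eef_rot: [0.129, 0.992, 0.0, -0.0]
force: [2.0, 0.0, -0.2]
opening: 0.0602
grip_force: 0.0
clock: 2.1
tool_pos: [0.5749, 0.0039, 0.2962]
eef_rot: [0.575, 0.818, -0.0, -0.0]
force: [-0.9, -0.3, -0.2]
opening: 0.0597
grip_force: 0.0
clock: 2.77
tool_pos: [0.5752, 0.0039, 0.2967]
eef_rot: [0.659, 0.752, 0.0, -0.0]
force: [-0.3, 0.2, 0.8]
opening: 0.0602
grip_force: 0.0
2.7667 [0.57516838 0.00389671 0.2966755 ] [ 6.58596997e-01  7.52495839e-01  8.75986557e-05 -2.63105471e-05] [-0.60128067  0.31461972  0.66540041  1.67238548 -0.2046511   1.22528925
  0.24288645] [-0.25715526  0.24519991  0.77949867]
297.3186396354542 254.94120591807553 195.16409733973347 [[ 0.9911  0.1288  0.0326  0.5658]
 [ 0.1328 -0.9609 -0.2431  0.0704]
 [ 0.      0.2453 -0.9694  0.445 ]
 [ 0.      0.      0.      1.    ]]
```

View pics/w1.png

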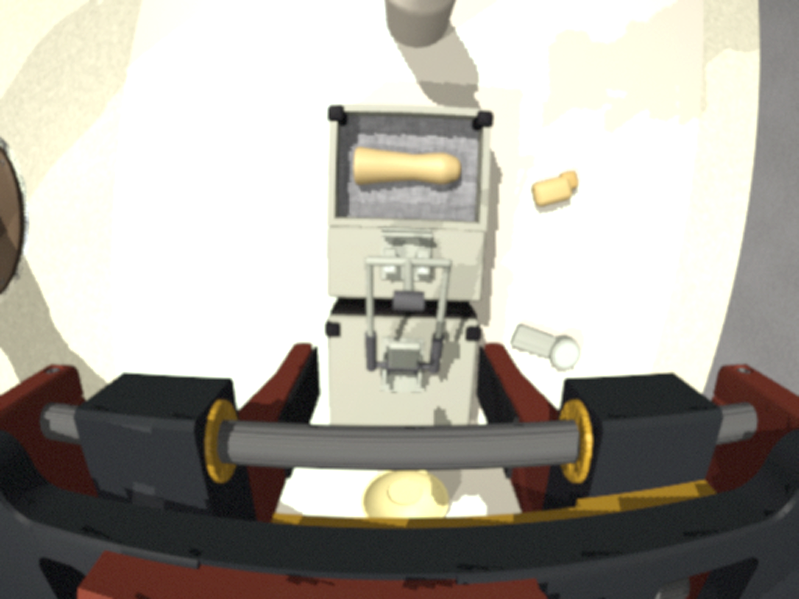

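The wrist view shows the case upright, with case +x pointing up the picture. The hook bar is at (408,261), the barrel at (408,300), the prongs near (390,268) and (424,268), the rear wall and pocket near (408,238), and the seam at y≈305. I'll enlarge it.

Run:
```python
import cv2,numpy as np
im=np.load('pics/w1.npz')['im'][135:255,205:315]
cv2.imwrite('pics/w1c.png',cv2.convertScaleAbs(cv2.resize(im,None,fx=5,fy=5,interpolation=cv2.INTER_CUBIC),alpha=1.3))
```

```text
(no output)
```

View pics/w1c.png

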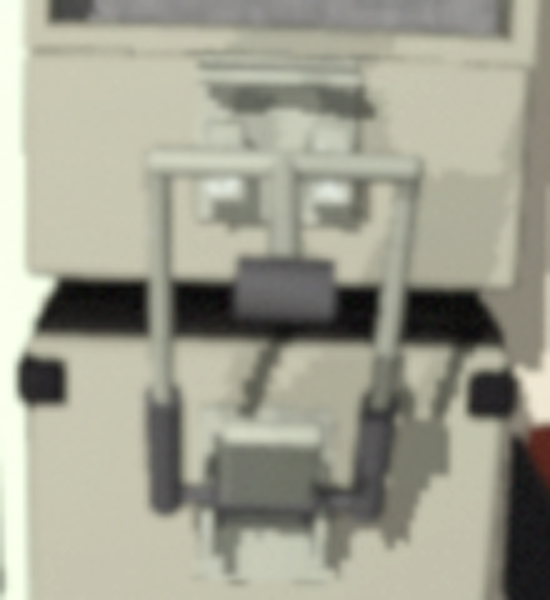

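```bash
cat >> h.py <<'E'
W=dict(np.load('pics/w1.npz'))
c1=lambda x,y,z:cast(W,205+x/5,135+y/5,z,True)
E
python3 - <<'E'
from h import *
from scipy.optimize import brentq
B={k:c1(*v) for k,v in dict(FL=(40,337,.07),FR=(497,340,.07),SL=(28,275,.07),SR=(518,290,.07),seamL=(62,280,.07),seamR=(475,291,.07),tipL=(224,122,.0875),tipR=(330,122,.0875),wallL=(210,84,.0875),wallR=(355,86,.0875),frL=(220,218,.0775),pivL=(213,490,.084),pivR=(325,490,.084)).items()}
O=np.array([.58505,-.07437]);
e=(B['FR']-B['FL'])[:2];print('edge angle',np.arctan2(*e[::-1])+np.pi/2)
e2=(B['seamR']-B['seamL'])[:2];print(np.arctan2(*e2[::-1])+np.pi/2)
for th in(1.686,1.69,1.70):
  ex=np.array([np.cos(th),np.sin(th)]);ey=np.array([-ex[1],ex[0]])
  print(th,{k:((B[k][:2]-O)@np.c_[ex,ey]*1e3).round(1).tolist() for k in B})
s=env.get_state();q=s['eef_rot'];from scipy.spatial.transform import Rotation as R
print('tool y ang',R.from_quat(q).as_matrix().round(3).tolist())
E
```

```text
edge angle 1.6969776515051358
1.6767180897952045
1.686 {'FL': [40.3, 55.9], 'FR': [41.6, -64.8], 'SL': [57.0, 58.8], 'SR': [55.3, -69.6], 'seamL': [55.8, 49.8], 'seamR': [54.8, -58.1], 'tipL': [100.1, 7.9], 'tipR': [100.6, -17.7], 'wallL': [109.3, 11.4], 'wallR': [109.5, -23.6], 'frL': [74.4, 8.7], 'pivL': [3.7, 9.5], 'pivR': [4.2, -19.7]}
1.69 {'FL': [40.5, 55.8], 'FR': [41.4, -64.9], 'SL': [57.3, 58.6], 'SR': [55.1, -69.8], 'seamL': [56.0, 49.6], 'seamR': [54.6, -58.3], 'tipL': [100.1, 7.5], 'tipR': [100.5, -18.1], 'wallL': [109.3, 11.0], 'wallR': [109.4, -24.0], 'frL': [74.4, 8.4], 'pivL': [3.7, 9.5], 'pivR': [4.1, -19.7]}
1.7 {'FL': [41.1, 55.3], 'FR': [40.7, -65.4], 'SL': [57.9, 58.0], 'SR': [54.4, -70.4], 'seamL': [56.5, 49.1], 'seamR': [54.0, -58.9], 'tipL': [100.2, 6.5], 'tipR': [100.3, -19.2], 'wallL': [109.4, 9.9], 'wallR': [109.1, -25.1], 'frL': [74.5, 7.7], 'pivL': [3.8, 9.5], 'pivR': [3.9, -19.7]}
tool y ang [[-0.132, 0.991, 0.0], [0.991, 0.132, 0.0], [0.0, 0.0, -1.0]]
```

```bash
cat >> h.py <<'E'
from scipy.optimize import brentq,fsolve
th=1.69;ex=np.array([np.cos(th),np.sin(th),0]);ey=np.array([-ex[1],ex[0],0])
O=np.array([.58505,-.07437,0])-.0055*ey-.0006*ex
def lk(t,a):   # lever angle above +x, bail angle above +x -> hinge, bar, barrel (case x,z m)
    h=np.array([0,.084])+.02*np.array([np.cos(t),np.sin(t)])
    b=h+.105*np.array([np.cos(a),np.sin(a)]);return h,b,b+.036*np.array([-np.sin(a),np.cos(a)])
def w(c,y=0):return O+ex*c[0]+ey*y+np.array([0,0,c[1]])
def ca(X):d=np.asarray(X)-O;return np.array([d@ex,d@ey,d[2]])*1e3
E
python3 - <<'E'
from h import *
for nm,i,(x,y) in(('bar',1,(285,165)),('barrel',2,(285,290))):
    f=lambda a:proj(W,w(lk(.96,a)[i]),True)[1]-(135+y/5)
    aa=np.linspace(.1,.9,17);print(nm,[round(f(a),1) for a in aa])
    try:
        a=brentq(f,.1,.9);P=w(lk(.96,a)[i]);print(np.degrees(a),P.round(4),proj(W,P,True),(205+x/5))
    except Exception as e:print(e)
# scene view check
q=env.camera_params('scene')
for d in(15,20,25,30,35):
    l=lk(.96,np.radians(d));print(d,[((np.array(proj(q,w(l[i])))-[165,170])*4).round().tolist() for i in(1,2)],l[2].round(4))
    tp=env.camera_params('top');print('  top',[((np.array(proj(tp,w(l[i])))-[205,155])*4.8).round().tolist() for i in(1,2)])
print(ca(env.get_state()['tool_pos']))
E
```

```text
bar [np.float64(-19.2), np.float64(-18.2), np.float64(-16.9), np.float64(-15.4), np.float64(-13.5), np.float64(-11.4), np.float64(-9.0), np.float64(-6.3), np.float64(-3.3), np.float64(0.0), np.float64(3.6), np.float64(7.5), np.float64(11.7), np.float64(16.1), np.float64(20.9), np.float64(25.8), np.float64(31.0)]
31.489680802538246 [0.5786 0.026  0.1552] (np.float64(261.8358843150534), np.float64(168.0)) 262.0
barrel [np.float64(-37.4), np.float64(-34.4), np.float64(-31.1), np.float64(-27.4), np.float64(-23.4), np.float64(-19.1), np.float64(-14.5), np.float64(-9.6), np.float64(-4.4), np.float64(1.1), np.float64(6.8), np.float64(12.7), np.float64(18.7), np.float64(24.9), np.float64(31.2), np.float64(37.6), np.float64(43.9)]
30.954809465027168 [0.5807 0.0081 0.1853] (np.float64(262.21303361230383), np.float64(193.0)) 262.0
15 [[300.0, 109.0], [291.0, 76.0]] [0.1036 0.1623]
  top [[275.0, 212.0], [295.0, 199.0]]
20 [[297.0, 102.0], [286.0, 73.0]] [0.0978 0.1701]
  top [[281.0, 209.0], [307.0, 195.0]]
25 [[294.0, 95.0], [280.0, 71.0]] [0.0914 0.1774]
  top [[288.0, 205.0], [321.0, 191.0]]
30 [[291.0, 90.0], [274.0, 71.0]] [0.0844 0.1841]
  top [[297.0, 202.0], [337.0, 187.0]]
35 [[286.0, 86.0], [268.0, 73.0]] [0.0768 0.1901]
  top [[308.0, 198.0], [353.0, 183.0]]
[ 79.44223661   6.01690139 296.65300684]
```

```bash
python3 -m pendant '[3.4,6,15,0,45,3.4,6,30,0,45,3.4,6,45,0,45,3.4,6,60,0,45,3.4,6,75,0,45,3.4,6,90,0,45,3.4,6,102,0,45,3.4,6,114,0,45]' 15
python3 - <<'E'
from h import *
s=env.get_state();print(s['tool_pos'],ca(s['tool_pos']))
p=env.camera_params('wrist');im=env.read_camera('wrist')[:,:,::-1]
np.savez('pics/w2.npz',im=im,**p);cv2.imwrite('pics/w2.png',cv2.convertScaleAbs(cv2.resize(im,None,fx=1.56,fy=1.56,interpolation=cv2.INTER_CUBIC),alpha=1.4))
print(proj(p,w(lk(.96,np.radians(31.2))[2]),True),proj(p,w(lk(.96,np.radians(31.2))[1]),True))
E
```

```text
clock: 3.48
tool_pos: [0.5807, 0.0081, 0.1818]
eef_rot: [0.659, 0.752, -0.0, -0.0]
force: [-0.1, 1.4, 0.7]
opening: 0.0448
grip_force: 0.0
[0.58068092 0.00808995 0.1818491 ] [8.29943681e+01 3.18117396e-02 1.81849095e+02]
(np.float64(255.89855361778464), np.float64(251.40379473336222)) (np.float64(256.19039605701676), np.float64(202.3244510044353))
```

View pics/w2.png

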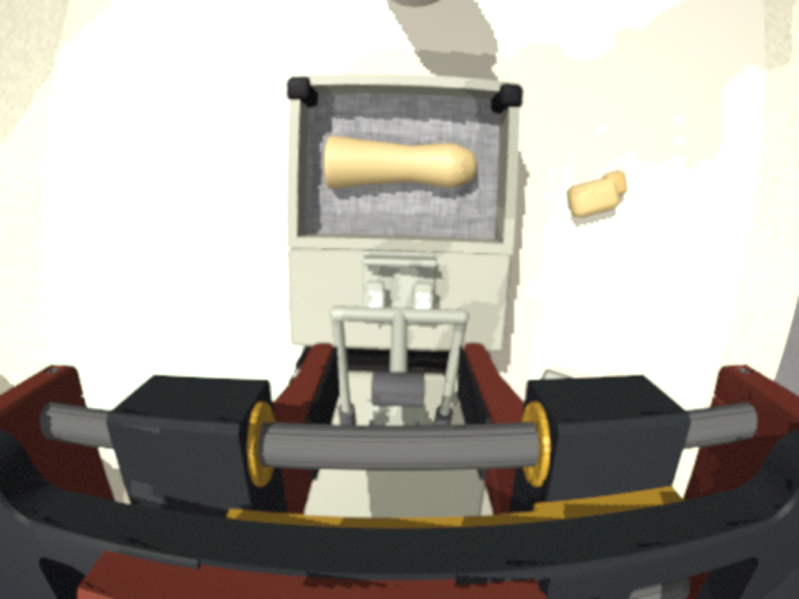

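The barrel is at (398,388) and the bar at (400,315), both within 2 mm of prediction, and the barrel is centred between the fingers. I'll close on it.

```bash
python3 -m pendant '[0,0,0,0,30,0,0,0,0,20,0,0,0,0,14,0,0,0,0,10,0,0,0,0,10,0,0,0,0,10,0,0,0,0,10,0,0,0,0,10]' 15
python3 - <<'E'
from h import *
W2=dict(np.load('pics/w2.npz'))
# pocket edges in the closer view: viewed px: prong tips y~284, wall near edge y~266; 
for n,u,v in(('tipL',376,283),('tipR',424,284),('wallL',365,266),('wallR',436,267)):
    print(n,ca(cast(W2,u/1.5605,v/1.5605,.0875,True)).round(1))
s=env.get_state();t=ca(s['tool_pos']);print(t)
for px in(104,105,106):
  for z in(.105,.095,.0905,.077):
    sol=fsolve(lambda q:lk(*q)[1]-[px/1e3,z],[1.3,-.1]);print(px,z,sol.round(3),(lk(*sol)[2]*1e3).round(1))
E
```

```text
clock: 4.2
tool_pos: [0.5808, 0.0085, 0.183]
eef_rot: [0.659, 0.752, 0.0, -0.0]
force: [-1.7, 1.9, 2.2]
opening: 0.0178
grip_force: 15.0
tipL [100.5  12.4  87.5]
tipR [100.3 -13.2  87.5]
wallL [109.6  18.3  87.5]
wallR [109.6 -19.4  87.5]
[ 8.33870066e+01 -1.33510927e-01  1.82982130e+02]
104 0.105 [1.621 0.01 ] [103.6 141. ]
104 0.095 [ 1.602 -0.086] [107.1 130.9]
104 0.0905 [ 1.577 -0.129] [108.6 126.2]
104 0.077 [ 1.446 -0.259] [113.2 111.8]
105 0.105 [1.571 0.01 ] [104.7 141. ]
105 0.095 [ 1.551 -0.086] [108.1 130.9]
105 0.0905 [ 1.527 -0.129] [109.6 126.2]
105 0.077 [ 1.397 -0.257] [114.2 111.8]
106 0.105 [1.521 0.01 ] [105.6 141. ]
106 0.095 [ 1.502 -0.085] [109.1 130.9]
106 0.0905 [ 1.478 -0.128] [110.6 126.2]
106 0.077 [ 1.349 -0.255] [115.1 111.8]
```

```bash
python3 -m pendant '[3,0,6,0,10,6,0,12,0,10,9,0,18,0,10,12,0,24,0,10,15,0,30,0,10,18,0,36,0,10,20,0,40,0,10,22,0,44.5,0,10]'
python3 - <<'E'
from h import *
s=env.get_state();print(ca(s['tool_pos']),s['force'],s['opening'])
p=env.camera_params('wrist');im=env.read_camera('wrist')[:,:,::-1]
np.savez('pics/w3.npz',im=im,**p);cr=im[90:260,170:345];cv2.imwrite('pics/w3.png',cv2.convertScaleAbs(cv2.resize(cr,None,fx=3.5,fy=3.5,interpolation=cv2.INTER_CUBIC),alpha=1.4))
f=lambda c,y:((np.array(proj(p,w(c,y),True))-[170,90])*3.5).round(0)
print('bar',f([.105,.105],0),f([.105,.108],0),'pocket',f([.105,.0875],0),'tip',f([.1004,.0875],.013),'wall',f([.1096,.0875],.018))
E
```

```text
clock: 4.87
tool_pos: [0.5781, 0.0309, 0.1381]
eef_rot: [0.659, 0.752, 0.001, 0.0]
force: [0.1, 4.1, 2.7]
opening: 0.018
grip_force: 15.0
[105.96481776  -0.14029726 138.08624991] [0.10104012 4.11600339 2.65801464] 0.017997501926111693
bar [299. 484.] [299. 490.] pocket [299. 454.] tip [234. 474.] wall [210. 431.]
```

View pics/w3.png

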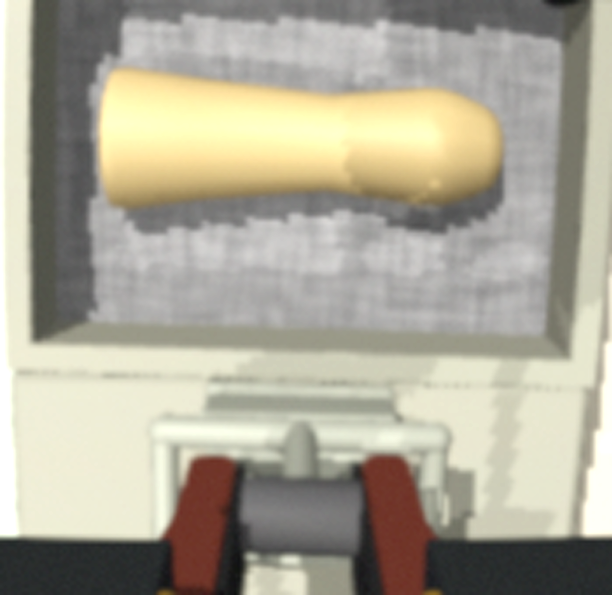

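The bar shows as a horizontal rod at crop y≈434 (x 155 to 445) and the barrel centre is near (303,515). The rear wall top is at y≈400. The bar sits farther toward +x than predicted, so I'll solve the linkage angles from these two rows.

Run:
```python
from h import *
p=dict(np.load('pics/w3.npz'))
r=lambda P:(proj(p,w(P),True)[1]-90)*3.5
print('pred barrel row at (104.7,141):',r([.1047,.141]))
for br in(508,515,522):
  for bb in(431,435):
    sol,i,ok,m=fsolve(lambda q:[r(lk(*q)[1])-bb,r(lk(*q)[2])-br],[1.4,.1],full_output=1)
    print(br,bb,ok,sol.round(3),[(x*1e3).round(1).tolist() for x in lk(*sol)])
for t in(.96,1.2,1.4,1.57):
  a=brentq(lambda a:r(lk(t,a)[1])-434,-.4,.8) if (r(lk(t,-.4)[1])-434)*(r(lk(t,.8)[1])-434)<0 else None
  if a is not None: print(t,a,[(x*1e3).round(1).tolist() for x in lk(t,a)],r(lk(t,a)[2]))
# width check: bar span
L=[]
for z in(.09,.1,.11,.12):
  a=cast(p,170+155/3.5,90+434/3.5,z,True);b=cast(p,170+445/3.5,90+434/3.5,z,True);print(z,ca((a+b)/2).round(1),np.linalg.norm(a-b)*1e3)
print('wall',ca(cast(p,170+300/3.5,90+410/3.5,.0875,True)),ca(cast(p,170+300/3.5,90+394/3.5,.0875,True)))
```

```text
pred barrel row at (104.7,141): 567.9661332508978
508 431 1 [1.046 0.023] [[10.0, 101.3], [115.0, 103.7], [114.2, 139.7]]
508 435 1 [1.115 0.004] [[8.8, 102.0], [113.8, 102.4], [113.6, 138.4]]
515 431 1 [0.997 0.05 ] [[10.8, 100.8], [115.7, 106.0], [113.9, 142.0]]
515 435 1 [1.069 0.031] [[9.6, 101.5], [114.6, 104.8], [113.4, 140.8]]
522 431 1 [0.945 0.076] [[11.7, 100.2], [116.4, 108.2], [113.7, 144.1]]
522 435 1 [1.02  0.057] [[10.5, 101.0], [115.3, 107.1], [113.2, 143.0]]
0.96 0.08240226780629269 [[11.5, 100.4], [116.1, 109.0], [113.2, 144.9]] 527.431236177853
1.2 -0.0594590229166876 [[7.2, 102.6], [112.1, 96.4], [114.2, 132.3]] 490.4405642843947
0.09 [109.9  -0.2  90. ] 57.85400870570963
0.1 [ 1.131e+02 -1.000e-01  1.000e+02] 54.909665314485494
0.11 [116.3  -0.  110. ] 51.965321923261484
0.12 [1.196e+02 1.000e-01 1.200e+02] 49.02097853203747
wall [114.23240072  -0.12037974  87.5       ] [ 1.17544401e+02 -7.15675713e-02  8.75000000e+01]
```

Run:
```python
from h import *
p=dict(np.load('pics/w3.npz'));q=dict(np.load('pics/w2.npz'))
z=.07
print(ca(c1(285,55,z)),ca(cast(q,400/1.5605,249/1.5605,z,True)),ca(cast(p,170+300/3.5,90+374/3.5,z,True)))
for a,b,c in((60,258,380),(67,263,393),(82,267,412)):
  print(ca(c1(285,a,.0875))[0],ca(cast(q,400/1.5605,b/1.5605,.0875,True))[0],ca(cast(p,170+300/3.5,90+c/3.5,.0875,True))[0])
# column profile along image at crop x ~ 260 (left of stem)
for n,P,u,rng in(('w1',W,205+240/5,range(144,162)),('w2',q,385/1.5605,range(155,178)),('w3',p,170+250/3.5,range(186,222))):
  im=P['im'].astype(float).mean(2);uu=int(round(u));print(n,[(round(ca(cast(P,uu,v,.0875,True))[0],1),int(im[v,uu-2:uu+3].mean())) for v in rng])
```

```text
[115.75875612  -1.89418109  70.        ] [116.6809824   -0.24116516  70.        ] [117.12322469  -0.13547656  70.        ]
115.98799758728302 114.1368817758422 120.41911970644466
114.29124806214942 111.45929910779556 117.7504411448661
110.6503743131001 109.31061843274188 113.81631412875497
w1 [(np.float64(119.5), 127), (np.float64(118.2), 120), (np.float64(117.0), 131), (np.float64(115.8), 127), (np.float64(114.6), 117), (np.float64(113.4), 139), (np.float64(112.2), 144), (np.float64(111.0), 124), (np.float64(109.8), 94), (np.float64(108.5), 82), (np.float64(107.3), 78), (np.float64(106.1), 78), (np.float64(104.9), 82), (np.float64(103.7), 102), (np.float64(102.5), 124), (np.float64(101.2), 127), (np.float64(100.0), 133), (np.float64(98.8), 135)]
w2 [(np.float64(122.6), 144), (np.float64(121.8), 142), (np.float64(121.0), 142), (np.float64(120.1), 141), (np.float64(119.3), 136), (np.float64(118.5), 129), (np.float64(117.6), 137), (np.float64(116.8), 142), (np.float64(116.0), 131), (np.float64(115.1), 115), (np.float64(114.3), 123), (np.float64(113.5), 147), (np.float64(112.6), 160), (
[... 492 characters left out ...]
np.float64(122.8), 143), (np.float64(122.1), 141), (np.float64(121.4), 132), (np.float64(120.7), 123), (np.float64(120.0), 132), (np.float64(119.3), 145), (np.float64(118.5), 145), (np.float64(117.8), 133), (np.float64(117.1), 115), (np.float64(116.4), 110), (np.float64(115.6), 110), (np.float64(114.9), 113), (np.float64(114.2), 125), (np.float64(113.5), 136), (np.float64(112.7), 138), (np.float64(112.0), 145), (np.float64(111.3), 158), (np.float64(110.5), 169), (np.float64(109.8), 175), (np.float64(109.1), 173), (np.float64(108.3), 166), (np.float64(107.6), 154), (np.float64(106.8), 139), (np.float64(106.1), 134), (np.float64(105.3), 141), (np.float64(104.6), 131), (np.float64(103.8), 104)]
```

Run:
```python
from h import *
p=dict(np.load('pics/w3.npz'));q=dict(np.load('pics/w2.npz'))
for n,P in(('w1',W),('w2',q),('w3',p)):
  im=np.ascontiguousarray(P['im']);hsv=cv2.cvtColor(im,cv2.COLOR_BGR2HSV)
  m=cv2.inRange(hsv,(12,90,90),(28,255,255));m[:,:205]=0;m[:,330:]=0;m[230:]=0
  k,l,st,c=cv2.connectedComponentsWithStats(m);i=1+np.argmax(st[1:,4]);print(n,st[i],c[i].round(1),[ca(cast(P,*c[i],z,True)).round(1)[0] for z in(.04,.05,.06,.07)], 'cam',ca(P['T'][:3,3]).round(0))
print(env.get_state()['force'],ca(env.get_state()['tool_pos']))
tp=env.camera_params('top');im=env.read_camera('top')[:,:,::-1];np.savez('pics/t2.npz',im=im)
a=cv2.imread('pics/top0.png')
for I in(a,np.ascontiguousarray(im)):
  m=cv2.inRange(cv2.cvtColor(I,cv2.COLOR_BGR2HSV),(12,90,60),(28,255,255))[165:235,225:262];ys,xs=np.nonzero(m);print('bone top px',len(xs),xs.mean()+225,ys.mean()+165)
```

```text
w1 [ 228   95   67   23 1059] [257.8 106.9] [np.float64(166.6), np.float64(166.1), np.float64(165.6), np.float64(165.1)] cam [147.   7. 445.]
w2 [ 209   88   96   32 1767] [254.6 105.9] [np.float64(165.4), np.float64(164.9), np.float64(164.4), np.float64(163.8)] cam [150.   1. 330.]
w3 [ 205  110  108   39 2309] [257.9 131.7] [np.float64(164.8), np.float64(165.1), np.float64(165.5), np.float64(165.8)] cam [173.   1. 286.]
[0.0909157  5.12610711 2.47877497] [106.18688168   0.27145111 137.21986998]
bone top px 330 240.76060606060605 207.13030303030303
bone top px 4 252.0 200.25
```

```bash
python3 -m pendant '[0,0,0,0,28,0,0,0,0,28,0,0,0,0,28,3,0,0,0,28,7.5,0,0,0,28,7.5,0,0,0,28,7.5,0,0,0,28,7.5,0,0,0,28]'
python3 - <<'E'
from h import *
s=env.get_state();print(ca(s['tool_pos']),s['force'],s['opening'])
p=env.camera_params('wrist');im=env.read_camera('wrist')[:,:,::-1]
np.savez('pics/w4.npz',im=im,**p);g=im.astype(int)
print('barrel col profile',[(v,g[v,250:262].mean(0).mean().round().item()) for v in range(195,262,1)])
print('bar col x=235',[(v,g[v,232:240].mean().round().item()) for v in range(195,240)])
for a in(0,.05,.1):
  l=lk(.96,a);print(a,[(x*1e3).round(1).tolist() for x in l[1:]],[proj(p,w(x),True)[1].round(1) for x in l[1:]])
E
```

```text
clock: 5.63
tool_pos: [0.5768, 0.0374, 0.1381]
eef_rot: [0.659, 0.752, -0.0, 0.0]
force: [0.1, -0.1, 0.2]
opening: 0.028
grip_force: 0.0
[112.58074542   0.42638962 138.14106636] [ 0.07209242 -0.10473984  0.16823288] 0.027982224034435576
barrel col profile [(195, 107.0), (196, 107.0), (197, 110.0), (198, 120.0), (199, 135.0), (200, 143.0), (201, 145.0), (202, 145.0), (203, 145.0), (204, 145.0), (205, 144.0), (206, 138.0), (207, 130.0), (208, 136.0), (209, 148.0), (210, 146.0), (211, 132.0), (212, 115.0), (213, 111.0), (214, 112.0), (215, 114.0), (216, 126.0), (217, 143.0), (218, 147.0), (219, 137.0), (220, 135.0), (221, 133.0), (222, 131.0), (223, 126.0), (224, 121.0), (225, 117.0), (226, 113.0), (227, 109.0), (228, 106.0), (229, 104.0), (230, 103.0), (231, 104.0), (232, 104.0), (233, 104.0), (234, 103.0), (235, 99.0), (236, 82.0), (237, 65.0), (238, 66.0), (239, 72.0), (240, 76.0), (241, 80.0), (242, 82.0), (243, 84.0), (244, 87.0), (245, 89.0), (246, 91.0), (247, 92.0), (248, 90.0), (249, 89.0), (250, 88.0), (251, 88.0), (252, 87.0), (253, 84.0), (254, 82.0), (255, 80.0), (256, 75.0
[... 240 characters left out ...]
(206, 124.0), (207, 132.0), (208, 145.0), (209, 150.0), (210, 140.0), (211, 122.0), (212, 113.0), (213, 113.0), (214, 113.0), (215, 118.0), (216, 130.0), (217, 138.0), (218, 137.0), (219, 146.0), (220, 159.0), (221, 171.0), (222, 176.0), (223, 175.0), (224, 167.0), (225, 155.0), (226, 141.0), (227, 140.0), (228, 136.0), (229, 118.0), (230, 105.0), (231, 95.0), (232, 95.0), (233, 122.0), (234, 142.0), (235, 148.0), (236, 148.0), (237, 149.0), (238, 150.0), (239, 153.0)]
0 [[116.5, 100.4], [116.5, 136.4]] [np.float64(218.9), np.float64(240.1)]
0.05 [[116.3, 105.6], [114.5, 141.6]] [np.float64(221.8), np.float64(247.2)]
0.1 [[115.9, 110.9], [112.4, 146.7]] [np.float64(225.1), np.float64(255.1)]
```

```bash
python3 -m pendant '[2,0,0,0,26,2,0,0,0,16,2,0,0,0,10,2,0,0,0,10,2,0,0,0,10,2,0,0,0,10,2,0,0,0,10,2,0,0,0,10]' 45
python3 -m pendant '[-1,0,1,0,10,-2,0,2,0,10,-3,0,3,0,10,-4.5,0,4,0,10,-6,0,5,0,10,-7,0,5.5,0,10,-8,0,5.5,0,10,-8,0,5.5,0,10]'
python3 - <<'E'
from h import *
s=env.get_state();print(ca(s['tool_pos']),s['force'],s['opening'])
p=env.camera_params('wrist');im=env.read_camera('wrist')[:,:,::-1]
np.savez('pics/w5.npz',im=im,**p);g=im.astype(int)
print('barrel',[(v,g[v,250:262].mean().round().item()) for v in range(225,262,1)])
print('bar',[(v,g[v,232:240].mean().round().item()) for v in range(205,240)])
c=[((ca(s['tool_pos'])[0])/1e3),(ca(s['tool_pos'])[2]+3.5)/1e3]
sol=fsolve(lambda q:lk(*q)[2]-c,[1.4,0.]);l=lk(*sol);print(sol,l,[proj(p,w(x),True)[1].round(1) for x in l[1:]])
E
```

```text
clock: 6.35
tool_pos: [0.5767, 0.0395, 0.1382]
eef_rot: [0.659, 0.752, 0.0, -0.0]
force: [1.3, 2.1, -0.4]
opening: 0.0173
grip_force: 45.0
clock: 7.02
tool_pos: [0.578, 0.0326, 0.1331]
eef_rot: [0.658, 0.753, 0.001, -0.0]
force: [-0.4, 4.7, 4.3]
opening: 0.0175
grip_force: 45.0
[107.6730643   -0.18862759 133.1051711 ] [-0.35266644  4.65244323  4.27191582] 0.017451928482076773
barrel [(225, 145.0), (226, 131.0), (227, 126.0), (228, 123.0), (229, 120.0), (230, 116.0), (231, 113.0), (232, 110.0), (233, 105.0), (234, 100.0), (235, 98.0), (236, 99.0), (237, 99.0), (238, 95.0), (239, 80.0), (240, 65.0), (241, 64.0), (242, 70.0), (243, 74.0), (244, 78.0), (245, 80.0), (246, 83.0), (247, 86.0), (248, 88.0), (249, 90.0), (250, 90.0), (251, 89.0), (252, 88.0), (253, 86.0), (254, 85.0), (255, 83.0), (256, 81.0), (257, 77.0), (258, 72.0), (259, 68.0), (260, 76.0), (261, 104.0)]
bar [(205, 147.0), (206, 134.0), (207, 115.0), (208, 110.0), (209, 111.0), (210, 112.0), (211, 121.0), (212, 137.0), (213, 149.0), (214, 148.0), (215, 135.0), (216, 115.0), (217, 106.0), (218, 112.0), (219, 109.0), (220, 89.0), (221, 70.0), (222, 63.0), (223, 57.0), (224, 50.0), (225, 46.0), (226, 44.0), (227, 42.0), (228, 41.0), (229, 41.0), (230, 41.0), (231, 40.0), (232, 39.0), (233, 37.0), (234, 35.0), (235, 33.0), (236, 33.0), (237, 35.0), (238, 36.0), (239, 35.0)]
[ 1.49124974 -0.03156385] (array([0.00158925, 0.10393676]), array([0.10653695, 0.1006231 ]), array([0.10767306, 0.13660517])) [np.float64(229.0), np.float64(250.6)]
```

```bash
cat > st.py <<'E'
from h import *
s=env.get_state();t=ca(s['tool_pos']);c=np.array([t[0],t[2]+3.5])/1e3
sol=fsolve(lambda q:lk(*q)[2]-c,[1.4,-.1]);l=lk(*sol)
print('TCP',t.round(1),'F case',[round(float(s['force']@e),1) for e in(ex,ey,[0,0,1])],'lever',round(sol[0]-.96,3),'a',sol[1].round(3),'bar',(l[1]*1e3).round(1),s['clock'])
E
python3 -m pendant '[0,0,2,0,10,0.5,0,4,0,10,1,0,6,0,10,1.3,0,8,0,10,1.6,0,9.5,0,10,2,0,11,0,10,2.2,0,12,0,10,2.2,0,12,0,10]' | grep force; python3 st.py
```

```text
force: [-0.4, 4.1, 5.7]
grip_force: 45.0
TCP [ 1.088e+02 -1.000e-01  1.209e+02] F case [4.1, -0.1, 5.7] lever 0.628 a -0.146 bar [103.5  88.7] 7.7333
```

```bash
python3 -m pendant '[0.8,0,0,0,10,1.6,0,0.5,0,10,2,0,2,0,10,2.5,0,3.5,0,10,3,0,5,0,10,3.5,0,6.5,0,10,3.8,0,7.5,0,10,3.8,0,7.5,0,10]' | grep force; python3 st.py
```

```text
force: [0.9, -2.8, 1.3]
grip_force: 45.0
TCP [111.3   0.6 112.7] F case [-2.9, -0.6, 1.3] lever 0.563 a -0.22 bar [103.4  81.1] 8.4
```

```bash
python3 -m pendant '[0,0,1,0,10,0.2,0,2,0,10,0.5,0,3,0,10,0.8,0,4,0,10,1,0,5,0,10,1,0,5.5,0,10,1,0,5.5,0,10,1,0,5.5,0,10]' | grep force; python3 st.py
```

```text
force: [-6.7, -6.3, 27.0]
grip_force: 45.0
TCP [112.1   0.2 110.2] F case [-5.5, 7.4, 27.0] lever 0.534 a -0.243 bar [103.5  78.7] 9.0667
```

```bash
python3 -m pendant '[0,0,-1,0,10,0,0,-2,0,10,0,0,-3,0,10,-1.5,0,-3,0,10,-3,0,-3,0,10,-4,0,-3,0,10,-5,0,-3,0,10,-5,0,-3,0,10]' | grep force; python3 st.py
```

```text
force: [-0.0, 5.7, 5.5]
grip_force: 45.0
TCP [111.6   0.2 110.6] F case [5.6, -0.7, 5.5] lever 0.555 a -0.239 bar [103.1  79.1] 9.7333
```

```bash
python3 -m pendant '[-1,0,0,0,10,-2,0,0,0,10,-3,0,0,0,10,-4,0,0,0,10,-5,0,0,0,10,-5,0,0,0,10,-5,0,0,0,10,-5,0,0,0,10]' | grep force; python3 st.py
```

```text
force: [-0.3, 7.4, 6.2]
grip_force: 45.0
TCP [107.1   0.2 110.6] F case [7.4, -0.6, 6.2] lever 0.782 a -0.237 bar [98.7 79.1] 10.4
```

```bash
python3 -m pendant '[-1,0,0,0,10,-2,0,0,0,10,-3,0,0,0,10,-4,0,0,0,10,-4,0,0,0,10,-4,0,0,0,10,-4,0,0,0,10,-4,0,0,0,10]' | grep force; python3 st.py
```

```text
force: [-2.3, 11.1, 6.7]
grip_force: 45.0
TCP [1.051e+02 1.000e-01 1.106e+02] F case [11.3, 0.9, 6.7] lever 0.882 a -0.233 bar [96.8 79. ] 11.0667
```

```bash
python3 -m pendant '[-1,0,0,0,10,-2,0,0,0,10,-3,0,0,0,10,-4,0,0,0,10,-5,0,0,0,10,-6,0,0,0,10,-6,0,0,0,10,-6,0,0,0,10]' | grep force; python3 st.py
```

```text
force: [-2.1, 10.2, 9.0]
grip_force: 45.0
TCP [9.860e+01 1.000e-01 1.107e+02] F case [10.4, 0.8, 9.0] lever 1.227 a -0.205 bar [91.2 79. ] 11.7333
```

```bash
python3 -m pendant '[1,0,-1,0,10,2,0,-1,0,10,2,0,-1,0,10,2,0,-1,0,30,2,0,-1,0,40,2,0,-1,0,40,2,0,-10,0,40,2,0,-25,0,40]' | grep force; python3 -m pendant '[0,0,-20,0,40,-20,0,-40,0,30,-40,0,-60,0,20,-60,0,-80,0,10,-60,0,-80,0,0,-60,0,-80,0,0,-60,0,-80,0,0,-60,0,-80,0,0]'|grep force
python3 - <<'E'
from h import *
import st
p=env.camera_params('wrist');im=env.read_camera('wrist')[:,:,::-1]
np.savez('pics/w6.npz',im=im,**p);cv2.imwrite('pics/w6.png',cv2.convertScaleAbs(cv2.resize(im[60:320,130:390],None,fx=2.3,fy=2.3,interpolation=cv2.INTER_CUBIC),alpha=1.4))
tp=env.read_camera('scene')[:,:,::-1];np.savez('pics/s6.npz',im=tp)
cv2.imwrite('pics/s6.png',cv2.convertScaleAbs(cv2.resize(tp[170:320,165:295],None,fx=4,fy=4,interpolation=cv2.INTER_CUBIC),alpha=1.8))
f=lambda c:((np.array(proj(p,w(c),True))-[130,60])*2.3).round()
for b in(.089,.092,.095,.098):
  sol=fsolve(lambda q:lk(*q)[1]-[b,.077],[2.,-.2]);l=lk(*sol);print(b,sol,f(l[1]),f(l[2]),f([.08*np.cos(sol[0]),.084+.08*np.sin(sol[0])]))
E
```

```text
force: [0.2, 0.2, 0.5]
grip_force: 0.0
force: [0.7, 0.3, -0.0]
grip_force: 0.0
TCP [ 36.9  -0.  214.6] F case [0.2, -0.7, -0.0] lever 0.343 a 0.972 bar [ 64.5 190. ] 13.0667
0.089 [ 2.33058089 -0.20621742] [291. 178.] [291. 163.] [285. 568.]
0.092 [ 2.1041135  -0.23278732] [291. 170.] [292. 152.] [286. 554.]
0.095 [ 1.91647188 -0.24842289] [291. 163.] [292. 142.] [286. 533.]
0.098 [ 1.74941154 -0.25692998] [291. 156.] [292. 133.] [287. 506.]st.py:3: RuntimeWarning: The iteration is not making good progress, as measured by the 
 improvement from the last ten iterations.
  sol=fsolve(lambda q:lk(*q)[2]-c,[1.4,-.1]);l=lk(*sol)
```

View pics/w6.png

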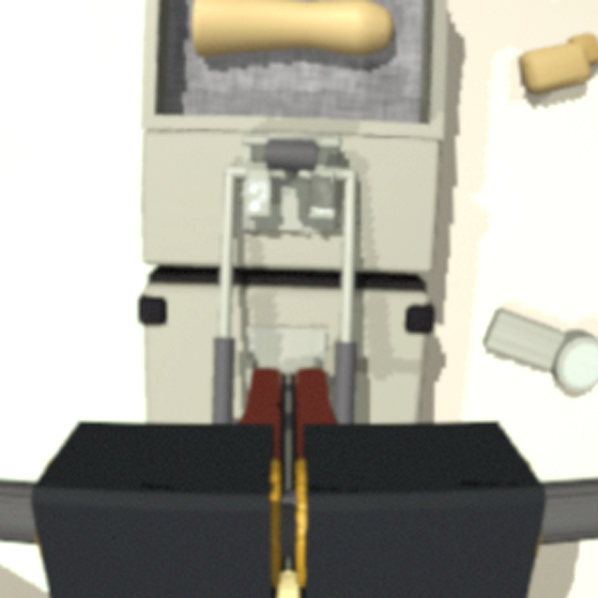

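The bar is at y≈172 under the hooks and the barrel at (291,155). That matches bar x ≈ 91.5 mm and a lever angle of about 2.15 rad absolute, with the gap nearly shut. Next I'll plan the push.

Run:
```python
from h import *
t=ca(env.get_state()['tool_pos']);print(t)
for a in(2.0,2.15,2.3,2.5,2.7,2.9,3.05,3.15,3.246):
  u=np.array([np.cos(a),np.sin(a)]);n=np.array([np.sin(a),-np.cos(a)])
  c=np.array([0,84])+62*u+3*n; tc=c+[10,14]
  print(a,'joint',round(a-.96,2),'TCP',tc.round(1),'delta tool x,z from now',(tc[0]-t[0]).round(1),(t[2]-tc[1]).round(1))
```

```text
[ 3.67393596e+01 -1.85390990e-01  2.14624086e+02]
2.0 joint 1.04 TCP [-13.1 155.6] delta tool x,z from now -49.8 59.0
2.15 joint 1.19 TCP [-21.4 151.5] delta tool x,z from now -58.2 63.1
2.3 joint 1.34 TCP [-29.1 146.2] delta tool x,z from now -65.8 68.4
2.5 joint 1.54 TCP [-37.9 137.5] delta tool x,z from now -74.6 77.1
2.7 joint 1.74 TCP [-44.8 127.2] delta tool x,z from now -81.5 87.4
2.9 joint 1.94 TCP [-49.5 115.7] delta tool x,z from now -86.2 98.9
3.05 joint 2.09 TCP [-51.5 106.7] delta tool x,z from now -88.2 108.0
3.15 joint 2.19 TCP [-52.  100.5] delta tool x,z from now -88.8 114.1
3.246 joint 2.29 TCP [-52.   94.5] delta tool x,z from now -88.7 120.1
```

```bash
python3 -m pendant '[-8,0,10,0,0,-16,0,20,0,0,-24,0,30,0,0,-32,0,40,0,0,-40,0,50,0,0,-46,0,58,0,0,-50,0,60,0,0,-54,0,61,0,0]' 20| grep force; python3 st.py 2>/dev/null
python3 -m pendant '[-2,0,1,0,0,-4,0,2,0,0,-6,0,3.5,0,0,-8,0,5,0,0,-10,0,6.5,0,0,-12,0,8,0,0,-13.5,0,9.5,0,0,-15,0,11,0,0]'| grep force; python3 st.py 2>/dev/null
```

```text
force: [-0.1, 4.1, 0.6]
grip_force: 1.6
TCP [-18.7  -0.7 153.7] F case [4.0, -0.4, 0.6] lever 66.834 a 1.49 bar [ 13.4 169.3] 13.8333
force: [-2.4, 2.1, 1.7]
grip_force: 1.3
TCP [-33.9  -1.5 143.7] F case [2.4, 2.1, 1.7] lever 60.794 a 1.733 bar [ -7.5 170. ] 14.5
```

```bash
python3 -m pendant '[-1.5,0,1.8,0,0,-3,0,3.6,0,0,-4.5,0,5.6,0,0,-6,0,7.6,0,0,-7.2,0,9.6,0,0,-8.5,0,11.6,0,0,-9.7,0,13.8,0,0,-11,0,16,0,0]'| grep force; python3 st.py 2>/dev/null
```

```text
force: [-4.5, 0.6, 7.1]
grip_force: 3.6
TCP [-45.4  -1.5 128.2] F case [1.2, 4.4, 7.1] lever 17.081 a 2.003 bar [-30.2 164.9] 15.1667
```

```bash
python3 -m pendant '[-0.8,0,1.9,0,0,-1.5,0,3.8,0,0,-2.2,0,5.7,0,0,-2.8,0,7.6,0,0,-3.4,0,9.5,0,0,-4,0,11.4,0,0,-4.5,0,13.3,0,0,-5,0,15,0,0]'| grep force; python3 st.py 2>/dev/null
```

```text
force: [-0.3, -1.9, 3.9]
grip_force: 1.7
TCP [-50.8  -1.9 112.8] F case [-1.9, 0.5, 3.9] lever 17.322 a 2.246 bar [-48.8 155.2] 15.8333
```

```bash
python3 -m pendant '[-0.3,0,2,0,0,-0.6,0,4,0,0,-1,0,6,0,0,-1.2,0,8,0,0,-1.2,0,10,0,0,-1.2,0,12,0,0,-1.2,0,14,0,0,-1.2,0,14,0,0]'| grep force; python3 st.py 2>/dev/null
```

```text
force: [-0.2, 0.3, -0.7]
grip_force: 0.0
TCP [-50.2  -1.4  97.9] F case [0.3, 0.2, -0.7] lever 14.863 a 0.409 bar [ 76.5 123.4] 16.5
```

```bash
python3 -m pendant '[0,0,1,0,0,0,0,2,0,0,0,0,3,0,0,0,0,4,0,0,0,0,4,0,0,0,0,4,0,0,0,0,4,0,0,0,0,4,0,0]'| grep force; python3 st.py 2>/dev/null
python3 -m pendant '[0,0,-10,0,0,0,0,-20,0,0,0,0,-40,0,0,0,0,-60,0,0,0,0,-80,0,0,-30,0,-100,0,0,-60,0,-100,0,0,-60,0,-100,0,0]'| grep force
python3 - <<'E'
from h import *
p=env.camera_params('wrist');im=env.read_camera('wrist')[:,:,::-1]
np.savez('pics/w7.npz',im=im,**p);cv2.imwrite('pics/w7.png',cv2.convertScaleAbs(cv2.resize(im[40:384,110:400],None,fx=1.7,fy=1.7,interpolation=cv2.INTER_CUBIC),alpha=1.4))
f=lambda c,y=0:((np.array(proj(p,w(c,y),True))-[110,40])*1.7).round()
for t in(2.9,3.05,3.246):
  for b in(.087,.0885):
    h=lk(t,0)[0];a=-np.arcsin((h[1]-.077)/.105);l=lk(t,a);print(t,(l[1]*1e3).round(1),'bar',f(l[1]),'barrel',f(l[2]),'tip',f([.08*np.cos(t),.084+.08*np.sin(t)]),f(h));break
print('seam',f([.042,.07]),f([.046,.07]),'hooktip',f([.0905,.0875],.013),'hinge')
E
```

```text
force: [-6.3, 2.1, 17.3]
grip_force: 8.4
TCP [-50.6  -1.8  96.5] F case [2.8, 6.0, 17.3] lever 17.6 a 2.513 bar [-65.8 140. ] 17.1667
force: [-0.6, 0.1, 0.1]
grip_force: 0.0
2.9 [84.9 77. ] bar [246. -99.] barrel [ 246. -136.] tip [244. 194.] [245.  76.]
3.05 [84.7 77. ] bar [246. -99.] barrel [ 246. -134.] tip [244. 195.] [245.  78.]
3.246 [85. 77.] bar [246. -99.] barrel [ 246. -132.] tip [244. 192.] [245.  79.]
seam [245. -27.] [245. -33.] hooktip [ 222. -116.] hinge
```

View pics/w7.png

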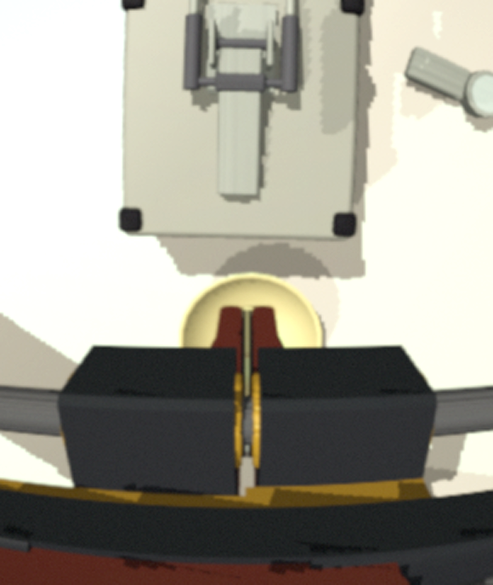

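The lever lies flat on the deck, with its tip at (240,193) as predicted for closed. There are no pictures left to view, so I'll check the bar and seam numerically from above.

```bash
python3 -m pendant '[18,0,0,0,0,36,0,0,0,0,54,0,0,0,0,72,0,0,0,0,90,0,0,0,0,105,0,0,0,0,105,0,0,0,0,105,0,0,0,0]'| grep -E 'force|tool'
python3 - <<'E'
from h import *
p=env.camera_params('wrist');im=env.read_camera('wrist')[:,:,::-1];np.savez('pics/w8.npz',im=im,**p)
g=im.astype(float).mean(2);f=lambda c,y=0:np.array(proj(p,w(c,y),True)).round(1)
h=lk(3.246,0)[0];
for bx in(.085,.0865,.088): print('bar',bx,f([bx,.077],.0225),'barrel',f([bx+.0017,.113]))
print('seam',f([.042,.07],.045),f([.046,.07],.045))
u=int(f([.046,.07],.045)[0]);vs=f([.046,.07],.045)[1]
print('seam prof',[(round(ca(cast(p,u,v,.07,True))[0],1),int(g[v,u-3:u+4].mean())) for v in range(int(vs)-14,int(vs)+12)])
ub=int(f([.0865,.113])[0]);vb=int(f([.0865,.113])[1])
print('barrel prof z113',[(round(ca(cast(p,ub,v,.113,True))[0],1),int(g[v,ub-3:ub+4].mean())) for v in range(vb-18,vb+19)])
ua,va=f([.0865,.077],.022).astype(int)
print('bar prof z77',[(round(ca(cast(p,ua,v,.077,True))[0],1),int(g[v,ua-1:ua+2].mean())) for v in range(va-12,va+13)])
E
```

```text
tool_pos: [0.5923, -0.0786, 0.1946]
force: [0.5, 0.4, 0.1]
grip_force: 0.0
bar 0.085 [230.3  96.5] barrel [255.9  90.7]
bar 0.0865 [230.3  94.9] barrel [255.9  88.7]
bar 0.088 [230.3  93.2] barrel [255.9  86.8]
seam [206.3 143.8] [206.3 139.5]
seam prof [(np.float64(59.4), 148), (np.float64(58.5), 148), (np.float64(57.6), 148), (np.float64(56.6), 148), (np.float64(55.7), 148), (np.float64(54.8), 148), (np.float64(53.9), 148), (np.float64(52.9), 147), (np.float64(52.0), 147), (np.float64(51.1), 147), (np.float64(50.1), 147), (np.float64(49.2), 147), (np.float64(48.3), 143), (np.float64(47.4), 126), (np.float64(46.4), 100), (np.float64(45.5), 63), (np.float64(44.6), 34), (np.float64(43.6), 29), (np.float64(42.7), 43), (np.float64(41.8), 80), (np.float64(40.8), 116), (np.float64(39.9), 134), (np.float64(39.0), 141), (np.float64(38.0), 145), (np.float64(37.1), 147), (np.float64(36.2), 148)]
barrel prof z113 [(np.float64(101.4), 137), (np.float64(100.6), 137), (np.float64(99.8), 137), (np.float64(99.0), 135), (np.float64(98.2), 133), (np.float64(97.4), 141), (np.float64(96.6), 145), (np.f
[... 653 characters left out ...]
float64(74.7), 127), (np.float64(74.0), 131), (np.float64(73.2), 140)]
bar prof z77 [(np.float64(98.2), 152), (np.float64(97.3), 152), (np.float64(96.4), 152), (np.float64(95.5), 152), (np.float64(94.5), 152), (np.float64(93.6), 151), (np.float64(92.7), 150), (np.float64(91.8), 145), (np.float64(90.9), 141), (np.float64(90.0), 138), (np.float64(89.1), 135), (np.float64(88.2), 145), (np.float64(87.3), 155), (np.float64(86.4), 156), (np.float64(85.5), 143), (np.float64(84.6), 122), (np.float64(83.7), 99), (np.float64(82.8), 86), (np.float64(81.9), 83), (np.float64(81.0), 80), (np.float64(80.1), 77), (np.float64(79.2), 77), (np.float64(78.3), 77), (np.float64(77.4), 79), (np.float64(76.5), 81)]
```

The seam's dark band is only the 42 to 46 mm gasket, so the gap is shut. The bar is at about 87 mm, under the hooks. The job is done, so I'll hand it in.

```bash
python3 -c "
from workcell import env
print(env.hand_in())"
```

```text
the job is handed in; nothing more can be done
None
```

The case is latched and handed in: the bar is seated under the keeper's hooks, the lever is past center on its stop, the seam is shut, and the arm is clear; hand-in gave no verdict back.

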